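# Load the tape rack in numbered order

### The job

Load the tape rack in the order of the dots on its bays, sliding each roll of tape along the table without lifting it until it lies fully home against the back of its bay: first the broad flat roll into the one-dot bay, then the smaller flat roll into the two-dot bay, and last the tall roll into the three-dot bay. Leave the tape dispenser and the rubber stamp where they stand.

Things in the scene. Friction and masses are not known exactly. Their poses are not given: they have to be found in the camera images.
- broad_roll: broad flat roll of beige masking tape lying flat, a ring 96 mm across and 24 mm high with an open hole about 74 mm wide through it (about 80 g); free fingertips fit into the hole and can drag it. Origin at the centre of its underside, z up its axis.
- small_roll: smaller flat roll of blue tape lying flat, a ring 84 mm across and 19 mm high, hole about 70 mm wide (about 80 g). Origin at the centre of its underside, z up its axis.
- tall_roll: tall narrow roll of teal tape lying flat, a ring 80 mm across and 48 mm high, hole about 50 mm wide right through (about 120 g). Origin at the centre of its underside, z up its axis.
- rack: fixed dark wooden rail, 18 x 360 x 34 mm, that backs the three bays; origin at the centre of its underside, y along the rail, x pointing away from the open side of the bays. The bays stand side by side along it, 118 mm apart, in an order that varies.
- bay_1: fixed wooden bay with one black dot along the top of its back stop, open above and no floor: back stop 116 wide, 42 high, 24 mm thick; side fences 22 mm high, 104 mm apart inside, reach 71 mm out. Origin on the table, middle of the back stop's inner face; x points into the stop (a roll slides in along +x; home, its centre is at x = minus its radius), mouth to -x.
- bay_2: fixed wooden bay with two black dots along the top of its back stop, open above and no floor: back stop 116 wide, 42 high, 24 mm thick; side fences 22 mm high, 104 mm apart inside, reach 71 mm out. Origin on the table, middle of the back stop's inner face; x points into the stop (a roll slides in along +x; home, its centre is at x = minus its radius), mouth to -x.
- bay_3: fixed wooden bay with three black dots along the top of its back stop, open above and no floor: back stop 116 wide, 42 high, 24 mm thick; side fences 22 mm high, 104 mm apart inside, reach 71 mm out. Origin on the table, middle of the back stop's inner face; x points into the stop (a roll slides in along +x; home, its centre is at x = minus its radius), mouth to -x.
- dispenser: bystander: black weighted desk tape dispenser, 72 x 186 x 155 mm, standing loose to the right; origin near the centre of its underside, y along its length.
- stamp: bystander: rubber stamp with a wooden knob, 30 x 42 x 60 mm, standing loose; origin at the centre of its underside.
Mind the look-alikes: they are no part of the job. Leave any pink or red look-alike of the bay_2 alone.

How it is judged:
On the way, in this order (a step that is already met when the one before it is completed fails the run):
1. the broad roll is home in the one-dot bay (x of broad_roll in the frame of bay_1 above -0.056 m and y of broad_roll in the frame of bay_1 between -0.015 and 0.015 m and height (world z) of broad_roll below 0.006 m and angle between broad_roll's own z axis and vertical below 0.1 rad), for 0.2 s.
2. the small roll is home in the two-dot bay (x of small_roll in the frame of bay_2 above -0.05 m and y of small_roll in the frame of bay_2 between -0.015 and 0.015 m and height (world z) of small_roll below 0.006 m and angle between small_roll's own z axis and vertical below 0.1 rad), for 0.2 s.
3. the tall roll is home in the three-dot bay (x of tall_roll in the frame of bay_3 above -0.048 m and y of tall_roll in the frame of bay_3 between -0.015 and 0.015 m and height (world z) of tall_roll below 0.006 m and angle between tall_roll's own z axis and vertical below 0.1 rad), for 0.2 s.
At the end, for the whole second after the job is handed in: All three rolls lie flat on the table, at rest, each in its own bay (broad roll: one dot; small roll: two dots; tall roll: three dots), at most 8 mm short of the back stop and within 15 mm of the bay's centre line (all of step 1 and all of step 2 and all of step 3 and linear speed of each of broad_roll, small_roll, tall_roll below 0.02 m/s); the robot touches nothing.
It fails at once if the broad roll is lifted (20 mm) or tipped (0.35 rad) (height (world z) of broad_roll above 0.02 m or angle between broad_roll's own z axis and vertical above 0.35 rad).
It fails at once if the small roll is lifted (20 mm) or tipped (0.35 rad) (height (world z) of small_roll above 0.02 m or angle between small_roll's own z axis and vertical above 0.35 rad).
It fails at once if the tall roll is lifted (20 mm) or tipped (0.35 rad) (height (world z) of tall_roll above 0.02 m or angle between tall_roll's own z axis and vertical above 0.35 rad).
It fails at once if the tape dispenser is shifted by more than 20 mm (distance of dispenser from where it was at the start of the episode above 0.02 m).
It fails at once if the rubber stamp is shifted by more than 20 mm (distance of stamp from where it was at the start of the episode above 0.02 m).
It also fails if it takes over 72 s, if anything falls off the work surface, if the arm or the gripper's body presses on something with over 40 N, if the wrist force passes 120 N, or if a joint passes its speed limit or range.

### The arm

A 6-joint arm with a two-finger parallel gripper is mounted at the origin on a cart in front of the work surface, level with it; the furniture and walls round the work are solid. World frame = base frame: x ahead of the robot, y to its left, z up, the work surface at z = 0. Lengths are in m, angles in rad, forces in N, time in s.
With the tool pointing down it reaches from about 0.35 to 0.85 m from the base axis. Payload 8.1 kg.
Tool frame: the origin (TCP) lies between the finger pads; the fingertips stand 8 mm ahead of it and the grasp point (between the pads) lies 11 mm behind it; z points along the fingers, y is the line along which they close (so a half turn about z gives the same grasp; the last joint's range is limited). The gripper opens to 93 mm and grips with 3 to 60 N. Pads are 15 mm wide; open, the fingers measure 128 mm over their backs; the gripper's body (75 mm by 188 mm) begins 65 mm behind the grasp point.
Start: joints at [1.093, 0.13, 1.488, -0, 1.523, -0.085], TCP at [0.23, 0.554, 0.227] pointing down, gripper open.
Joint ranges: [-2.96, 2.96], [-0.89, 2.26], [0.02, 2.5], [-1.34, 4.48], [0, 2.73], [-2.66, 2.66]. Speed limits (rad/s): [2.39, 2.39, 2.79, 3.14, 3.14, 3.14].

### API

Orientations are given as [roll, pitch, yaw] about the fixed x, y, z axes, in that order (R = Rz(yaw) Ry(pitch) Rx(roll)).
In Python, from bench import manip, imaging, nets gives the robot as it stands. The module is installed in compiled form; this text tells all that it offers.
- The arm moves only by the tool carry_out, never from a script. Its argument "targets" is a list of rows, each a list of 2 entries, a list of its own where there are three numbers: the shift along the tool's x, y, z each as a share of 0.05 m, from -1 to 1, then the turn about the tool's z as a share of 5 degrees, from -1 to 1. A call has 1 to 5 rows; each row shifts and turns the commanded pose from where the row before left it, along the tool's axes as they then stand; what a row does not reach is not made up. A row lasts 1/10 s, in which the tool goes at most 50 mm and 8.59 degrees, less where a joint would pass 70% of its speed; a pose out of reach is approached as far as the arm can. A call with a number of a shift or a turn outside -1 to 1 is refused whole. A call with a gripper value outside its range is refused whole. "hand" is the opening, from 0 (shut) to 1 (fully open), set as the call begins (left out, the last holds). The fingers move at their own pace and stop on an object; the grip force is fixed at half the most. Time passes only in rows, so rows that do not move let the fingers close. It gives the time, the measured TCP pose, the force, the opening and the grip force at its end, in the units of the state.
- manip.get_obs(): the state, without advancing time (a new reading comes with each control period).
- imaging.grab_frame(name): name is "side" or "top"; returns a dict with "pixels" (480x640x3 uint8, red, green, blue), "fovy" (degrees; the focal length in pixels is half the picture's height over the tangent of half this angle, whatever the lens; pixels are square), "cx", "cy" (the principal point, pixels), "rvec" (rotation vector, rad) and "tvec" (3), from world to camera coordinates, as OpenCV has them. Camera axes: x right, y down, z forward; pixel columns grow to the right and rows downward; lengths in m; the calibration is good to about 2 mm. A picture is of the moment at which its call begins. There is no depth.
- manip.job_done(): hands the job in; it is judged then, once.
Trained networks look in the newest picture that a camera, given by its name, has taken for a name from the list of things; names that differ only in an ending like _2 or _b are one class to them, and where a whole thing is asked for, a point or a joint stands for the part that bears it (a point fixed in the world has none). Each returns a list of dicts, best first, with "conf" (0 to 1); they miss things now and then, are a little off and sometimes report something else, mostly with a low value. They report only what shows in the picture. A call takes as long as a camera call. They do not tell look-alikes from the thing itself.
- nets.boxes_of(camera, query): "at" ([x, y, z] in m, in the coordinates of the camera as it stood for that picture, good to about 4 mm: the middle of the surface that is visible of it).
- nets.regions_of(camera, query): "mask" (480x640 bool, what is visible of it).
The state is a dict: "time_s": time; "q": joint angles; "dq": joint speeds; "tau": joint torques, N m; "tcp_pos": TCP position; "ee_rot": TCP orientation; "force": force on the tool from outside, world axes, zero at the start; "moment": the same for the moment, N m; "gripper_width": finger opening in m; "grasp_force": force on a finger pad.
Only numpy, scipy, OpenCV 4.12 (cv2) and the standard library are available. Lean on these libraries where they do the work, as an engineer would, in place of code of your own. Each camera call takes 0.05 s, during which the arm holds its last target. There are 200 camera calls.

## Working session

There is one attempt and no reset: what is moved stays moved. The work goes in short steps, Python scripts to look and compute and a tool call to move; the robot and the scene stay as the last step left them, time stands still between calls to the robot, and variables do not carry over. Pictures are saved under pics/ and viewed, at most 10 in all, crops included, and the job is handed in when it is done.

Besides the shell and the picture viewer there is one more tool, called after "Emit:" by a JSON object that holds its "api" and its "payload". carry_out: Moves the arm, as the interface text tells. Shift numbers are shares of 0.05 m and turn numbers shares of 5 degrees, none past 1 either way. Its arguments: {"type":"object","properties":{"targets":{"type":"array"},"hand":{"type":"number"}},"required":["targets"]}

```bash
mkdir -p pics
cat > h.py <<'E'
from bench import manip, imaging, nets
import numpy as np, cv2
def cam(f):
    R,_=cv2.Rodrigues(np.array(f["rvec"],float)); t=np.array(f["tvec"],float).ravel()
    F=240/np.tan(np.radians(f["fovy"])/2); return R,t,F
def px2w(f,u,v,z):
    R,t,F=cam(f); d=R.T@np.array([(u-f["cx"])/F,(v-f["cy"])/F,1]); c=-R.T@t
    return c+d*(z-c[2])/d[2]
def w2px(f,p):
    R,t,F=cam(f); q=R@np.array(p,float)+t; return q[:2]/q[2]*F+[f["cx"],f["cy"]]
def save(f,n): cv2.imwrite("pics/"+n,cv2.cvtColor(f["pixels"],cv2.COLOR_RGB2BGR))
E
python3 - <<'E'
from h import *
for c in ("top","side"):
    f=imaging.grab_frame(c); save(f,c+"0.png"); R,t,F=cam(f); print(c,-R.T@t,F)
    for q in ["broad_roll","small_roll","tall_roll","bay_1","rack","dispenser","stamp"]:
        for d in nets.boxes_of(c,q):
            w=R.T@(np.array(d["at"])-t); print(q,round(d["conf"],2),w.round(3),w2px(f,w).round())
o=manip.get_obs();print(o["time_s"],o["tcp_pos"],o["ee_rot"],o["gripper_width"])
E
```

```text
top [ 0.43633255 -0.02517933  1.10716951] 436.83358144337876
broad_roll 0.72 [0.437 0.022 0.023] [292. 296.]
small_roll 0.53 [ 0.429 -0.184  0.017] [375. 298.]
bay_1 0.98 [0.711 0.293 0.042] [180. 188.]
bay_1 0.9 [ 0.476 -0.382  0.038] [456. 276.]
bay_1 0.8 [0.41  0.369 0.04 ] [146. 312.]
bay_1 0.77 [ 0.711 -0.022  0.042] [307. 186.]
bay_1 0.75 [ 0.715 -0.141  0.041] [354. 183.]
bay_1 0.71 [0.707 0.098 0.043] [259. 188.]
rack 0.65 [ 0.744 -0.021  0.029] [307. 174.]
dispenser 0.61 [ 0.598 -0.396  0.088] [465. 224.]
stamp 0.61 [0.512 0.377 0.017] [148. 270.]
stamp 0.15 [0.436 0.027 0.027] [289. 297.]
side [0.45172581 1.40855559 1.06752371] 608.8844590865149
broad_roll 0.66 [0.443 0.038 0.02 ] [367. 259.]
small_roll 0.78 [ 0.435 -0.16   0.017] [371. 221.]
tall_roll 0.92 [0.415 0.214 0.034] [377. 296.]
bay_1 0.95 [0.705 0.123 0.025] [270. 272.]
bay_1 0.86 [ 0.711 -0.162  0.023] [282. 216.]
bay_1 0.85 [ 0.705 -0.043  0.019] [279. 239.]
bay_1 0.85 [0.404 0.401 0.024] [381. 352.]
bay_1 0.77 [ 0.466 -0.337  0.019] [362. 190.]
bay_1 0.68 [0.707 0.319 0.024] [258. 322.]
rack 0.79 [0.74  0.028 0.038] [263. 248.]
rack 0.43 [0.44  0.036 0.017] [368. 259.]
dispenser 0.6 [ 0.6   -0.37   0.072] [322. 170.]
0.8 [0.22965099 0.5543217  0.22663408] [-3.14158850e+00 -1.02390733e-05  2.74875223e+00] 0.09305760398133735
```

View pics/top0.png

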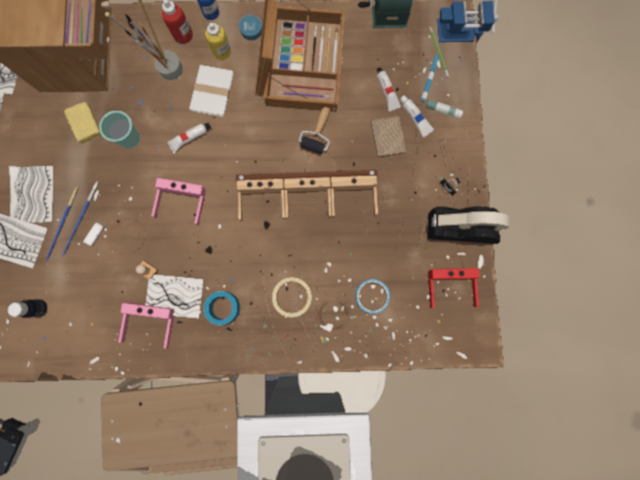

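View pics/side0.png

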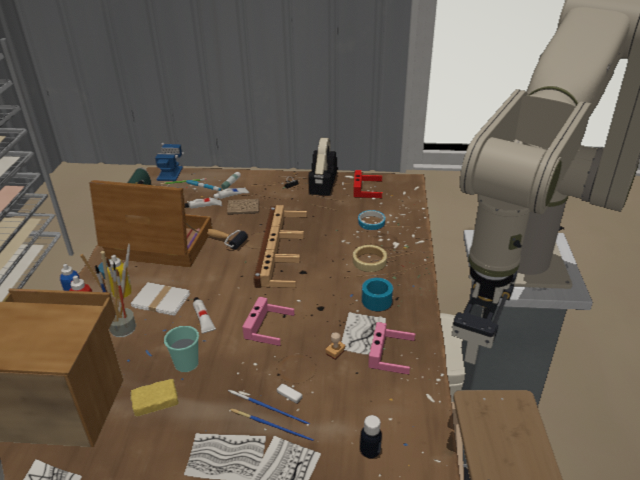

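The top view shows the broad roll at (292,296), the blue small roll at (373,296), the teal tall roll at (221,308) and the rack bays at about (261,184), (307,183) and (354,181). The pink and red bays are decoys. Next I'll enlarge the rack to count dots and measure precisely.

Run:
```python
from h import *
f=imaging.grab_frame("top"); p=f["pixels"]
a=cv2.resize(p[165:225,225:390],None,fx=4.8,fy=4.8,interpolation=cv2.INTER_CUBIC)
g=imaging.grab_frame("side"); b=cv2.resize(g["pixels"][195:300,245:315],None,fx=2.4,fy=2.4,interpolation=cv2.INTER_CUBIC)
im=np.zeros((600,800,3),np.uint8); im[:a.shape[0],:a.shape[1]]=a; im[300:300+b.shape[0],:b.shape[1]]=b
save({"pixels":im},"crop.png")
for c,fr in (("top",f),("side",g)):
  for q,h in [("broad_roll",.024),("small_roll",.019),("tall_roll",.048)]:
    for d in nets.regions_of(c,q):
        ys,xs=np.nonzero(d["mask"])
        cn=max(cv2.findContours(d["mask"].astype(np.uint8),0,2)[0],key=len)
        e=cv2.minEnclosingCircle(cn); el=cv2.fitEllipse(cn)
        print(c,q,round(d["conf"],2),len(xs),e,px2w(fr,*el[0],h if c=='top' else h/2).round(4),el[1])
print(w2px(f,[.23,.554,.227]))
# bays: wood-coloured mask, homography-free: world pts of corner guesses
for nm,pt in {"left":(261,184),"mid":(307,183),"right":(354,181)}.items(): print(nm,px2w(f,*pt,.042).round(4))
```

```text
top broad_roll 0.76 461 ((291.5833435058594, 296.4166564941406), 19.715070724487305) [0.4376 0.0219 0.024 ] (37.96963882446289, 38.09248733520508)
top small_roll 0.64 342 ((372.2451477050781, 296.1129150390625), 17.761306762695312) [ 0.4334 -0.1776  0.019 ] (33.03018569946289, 34.76955795288086)
top tall_roll 0.65 644 ((221.72579956054688, 307.2903137207031), 18.41725730895996) [0.4157 0.1878 0.048 ] (32.59469223022461, 36.12202835083008)
side broad_roll 0.97 581 ((368.7650451660156, 257.6264953613281), 17.101219177246094) [0.438  0.0244 0.012 ] (27.2159423828125, 33.7154541015625)
side small_roll 0.69 412 ((370.6481628417969, 219.5), 14.089868545532227) [ 0.4329 -0.1794  0.0095] (21.2025203704834, 28.711471557617188)
side tall_roll 0.7 912 ((376.55999755859375, 293.55999755859375), 17.81883430480957) [0.4142 0.1912 0.024 ] (33.34284210205078, 34.611087799072266)
side tall_roll 0.21 633 ((368.796875, 258.0), 17.278446197509766) [0.4371 0.0393 0.024 ] (27.560686111450195, 35.40786361694336)
[  8.99519943 414.12089478]
left [0.7175 0.0928 0.042 ]
mid [ 0.7174 -0.0222  0.042 ]
right [ 0.72   -0.1402  0.042 ]
```

View pics/crop.png

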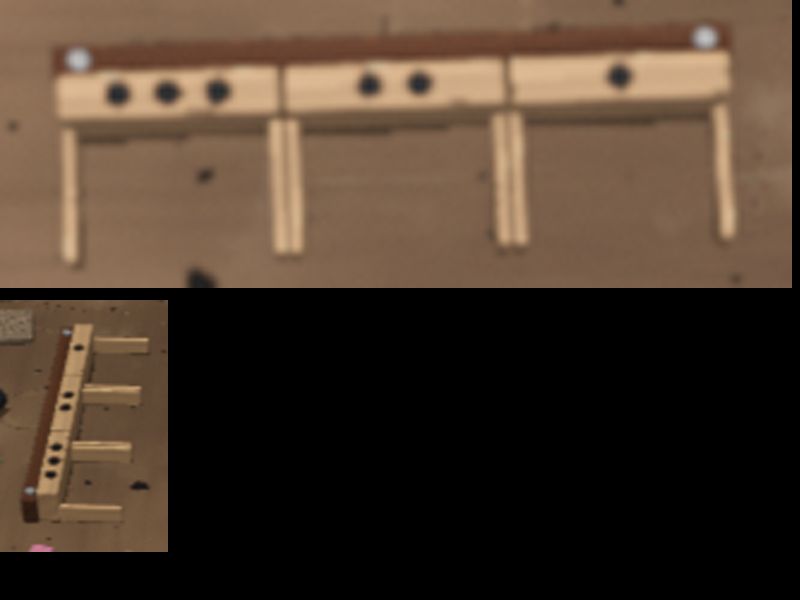

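The dots read 3, 2, 1 from left (+y) to right. Now I'll work out the bay frames and the first moves.

```bash
cat >> h.py <<'E'
def go(x,y,z=None):
    """shift in tool axes in units of 0.05 m"""
    o=manip.get_obs(); p=np.array(o["tcp_pos"]); r=o["ee_rot"]
    cz,sz=np.cos(r[2]),np.sin(r[2]); d=np.array([x,y,p[2] if z is None else z])-p
    u=np.array([cz*d[0]+sz*d[1], sz*d[0]-cz*d[1], -d[2]])/0.05
    print("t",round(o["time_s"],2),"tcp",p.round(4),"yaw",round(r[2],4),"w",round(o["gripper_width"],4),"units xyz",u.round(2)); return u
E
python3 - <<'E'
from h import *
f=imaging.grab_frame("top")
c=lambda u,v,z=.042: px2w(f,225+(u+.5)/4.8-.5,165+(v+.5)/4.8-.5,z)
E=[c(57,119),c(281,112),c(507,105),c(730,97)]; print(np.array(E).round(4))
d=E[0]-E[3]; print("len",np.linalg.norm(d),"tilt deg",np.degrees(np.arctan2(-d[0],d[1])))
print("bay3,2,1",[((E[i]+E[i+1])/2).round(4) for i in range(3)])
# fences top z=.022 : centre-lines midway between inner faces, at mouth
for a,b in (((78,262),(274,252)),((303,252),(497,245)),((528,244),(720,238))):
    A,B=c(*a,.022),c(*b,.022); print("mouth",((A+B)/2).round(4),"width",np.linalg.norm(A-B).round(4))
go(.437,.022)
E
```

```text
[[ 0.705   0.1538  0.042 ]
 [ 0.7061  0.0377  0.042 ]
 [ 0.7072 -0.0801  0.042 ]
 [ 0.7089 -0.1969  0.042 ]]
len 0.3507222089107972 tilt deg 0.630375558683947
bay3,2,1 [array([0.7056, 0.0958, 0.042 ]), array([ 0.7067, -0.0212,  0.042 ]), array([ 0.708 , -0.1385,  0.042 ])]
mouth [0.6344 0.095  0.022 ] width 0.1026
mouth [ 0.6362 -0.0225  0.022 ] width 0.102
mouth [ 0.6374 -0.1406  0.022 ] width 0.1014
t 1.25 tcp [0.2297 0.5543 0.2266] yaw 2.7488 w 0.0933 units xyz [-7.91 -8.25 -0.  ]
```

Emit:
{"api": "carry_out", "payload": {"targets": [[[0, 0, 0], -1], [[0, 0, 0], -1], [[0, 0, 0], -1], [[0, 0, 0], -1], [[0, 0, 0], -0.5]], "hand": 0.215}}

```text
time_s: 1.75
tcp_pos: [0.2296, 0.5543, 0.2266]
ee_rot: [-3.142, -0.0, -3.138]
force: [0.4, 0.2, 0.2]
gripper_width: 0.0573
grasp_force: 0.0
```

```bash
python3 -c "
from h import *
go(.437,.022)"
```

```text
t 1.75 tcp [0.2296 0.5543 0.2266] yaw -3.1383 w 0.0573 units xyz [ -4.11 -10.66  -0.  ]
```

Emit:
{"api": "carry_out", "payload": {"targets": [[[-0.3, -0.7, 0], 0], [[-0.3, -0.7, 0], 0], [[-0.3, -0.7, 0], 0], [[-0.3, -0.7, 0], 0], [[-0.3, -0.7, 0], 0]]}}

```text
time_s: 2.25
tcp_pos: [0.305, 0.378, 0.2267]
ee_rot: [3.141, 0.0, -3.141]
force: [-0.1, -0.7, 0.2]
gripper_width: 0.0212
grasp_force: 0.0
```

Emit:
{"api": "carry_out", "payload": {"targets": [[[-0.3, -0.7, 0], 0], [[-0.3, -0.7, 0], 0], [[-0.3, -0.7, 0], 0], [[-0.3, -0.7, 0], 0], [[-0.3, -0.7, 0], 0]]}}

```text
time_s: 2.75
tcp_pos: [0.38, 0.2029, 0.2269]
ee_rot: [3.141, 0.001, -3.141]
force: [0.3, 0.1, 0.8]
gripper_width: 0.0199
grasp_force: 0.0
```

Emit:
{"api": "carry_out", "payload": {"targets": [[[-0.3, -0.7, 0], 0], [[-0.2, -0.7, 0], 0], [[-0.2, -0.7, 0], 0], [[-0.2, -0.7, 0], 0], [[-0.2, -0.7, 0], 0]]}}

```text
time_s: 3.25
tcp_pos: [0.4348, 0.0278, 0.2269]
ee_rot: [3.142, 0.001, 3.141]
force: [0.4, 0.5, 0.7]
gripper_width: 0.0198
grasp_force: 0.0
```

```bash
python3 -c "
from h import *
go(.437,.023,.016)"
```

```text
t 3.25 tcp [0.4348 0.0278 0.2269] yaw 3.1415 w 0.0198 units xyz [-0.04 -0.1   4.22]
```

Emit:
{"api": "carry_out", "payload": {"targets": [[[-0.05, -0.1, 0.8], 0], [[0, 0, 0.8], 0], [[0, 0, 0.8], 0], [[0, 0, 0.6], 0], [[0, 0, 0], 0]]}}

```text
time_s: 3.75
tcp_pos: [0.4333, 0.0244, 0.0723]
ee_rot: [3.141, -0.008, 3.141]
force: [-1.2, 0.5, 0.2]
gripper_width: 0.0198
grasp_force: 0.0
```

Run:
```python
from h import *
go(.437,.023,.013)
f=imaging.grab_frame("side"); im=cv2.resize(f["pixels"][150:350,250:470],None,fx=3,fy=3,interpolation=cv2.INTER_CUBIC); save({"pixels":im},"c1.png")
```

```text
t 3.75 tcp [0.4333 0.0244 0.0723] yaw 3.1413 w 0.0198 units xyz [-0.07 -0.03  1.19]
```

View pics/c1.png

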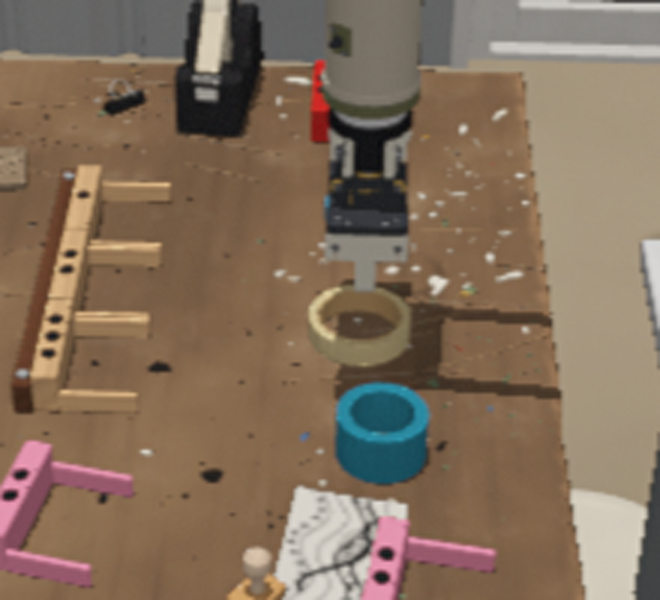

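The fingers hang over the ring's hole (ring centre at about (360,325) in the crop), so I'll descend.

Emit:
{"api": "carry_out", "payload": {"targets": [[[-0.07, 0, 0.4], 0], [[0, 0, 0.4], 0], [[0, 0, 0.3], 0], [[0, 0, 0.05], 0], [[0, 0, 0], 0]]}}

```text
time_s: 4.3
tcp_pos: [0.4418, 0.0243, 0.0208]
ee_rot: [-3.141, 0.002, -3.142]
force: [-0.7, 0.6, 0.3]
gripper_width: 0.0206
grasp_force: 0.0
```

```bash
python3 -c "
from h import *
go(.65,-.140,.013)"
```

```text
t 4.3 tcp [0.4418 0.0243 0.0208] yaw -3.1415 w 0.0206 units xyz [-4.16 -3.29  0.16]
```

Emit:
{"api": "carry_out", "payload": {"targets": [[[-0.2, -0.1, 0.15], 0], [[-0.4, -0.2, 0], 0], [[-0.4, -0.4, 0], 0], [[-0.4, -0.4, 0], 0], [[-0.4, -0.4, 0], 0]]}}

```text
time_s: 4.8
tcp_pos: [0.533, -0.0516, 0.014]
ee_rot: [-3.141, 0.003, -3.141]
force: [-0.9, 1.3, 0.0]
gripper_width: 0.0197
grasp_force: 0.2
```

Emit:
{"api": "carry_out", "payload": {"targets": [[[-0.2, -0.4, 0], 0], [[-0.2, -0.4, 0], 0], [[-0.1, -0.4, 0], 0], [[-0.1, -0.4, 0], 0], [[0, -0.1, 0], 0]]}}

```text
time_s: 5.3
tcp_pos: [0.5628, -0.138, 0.0142]
ee_rot: [-3.14, 0.004, 3.14]
force: [-0.4, 1.7, 1.0]
gripper_width: 0.0194
grasp_force: 0.6
```

```bash
cat >> h.py <<'E'
def loc(q,h):
    for c in ("side","top"):
        f=imaging.grab_frame(c)
        for d in nets.regions_of(c,q)[:2]:
            cn=max(cv2.findContours(d["mask"].astype(np.uint8),0,2)[0],key=len); el=cv2.fitEllipse(cv2.convexHull(cn))
            print(c,round(d["conf"],2),px2w(f,*el[0],h if c=='top' else h/2).round(4),np.round(el[1],1))
E
python3 -c "
from h import *
go(.677,-.140,.012); loc('broad_roll',.024)"
```

```text
t 5.3 tcp [ 0.5628 -0.138   0.0142] yaw 3.1401 w 0.0194 units xyz [-2.29 -0.04  0.04]
side 0.88 [ 0.5584 -0.1235  0.012 ] [23.9 33.5]
side 0.35 [ 0.6371 -0.4327  0.012 ] [12.  41.4]
top 0.49 [ 0.5276 -0.1245  0.024 ] [14.8 26.1]
```

Emit:
{"api": "carry_out", "payload": {"targets": [[[0, -0.1, 0], 0], [[0, -0.1, 0], 0], [[0, 0.1, 0], 0], [[0, 0.05, 0], 0], [[0, 0, 0], 0]]}}

```text
time_s: 6.0
tcp_pos: [0.5604, -0.1376, 0.0115]
ee_rot: [3.141, -0.0, -3.141]
force: [0.1, 0.6, 0.6]
gripper_width: 0.02
grasp_force: 0.0
```

Emit:
{"api": "carry_out", "payload": {"targets": [[[-0.2, 0, 0], 0], [[-0.2, 0, 0], 0], [[-0.2, 0, 0], 0], [[-0.2, 0, 0], 0], [[-0.2, 0, 0], 0]]}}

```text
time_s: 6.5
tcp_pos: [0.6116, -0.1383, 0.0116]
ee_rot: [-3.142, -0.0, -3.142]
force: [-0.9, 0.1, 0.8]
gripper_width: 0.0198
grasp_force: 0.6
```

```bash
python3 -c "
from h import *
go(.677,-.140,.012); loc('broad_roll',.024)"
```

```text
t 6.5 tcp [ 0.6116 -0.1383  0.0116] yaw -3.1416 w 0.0198 units xyz [-1.31 -0.03 -0.01]
side 0.81 [ 0.5935 -0.1361  0.012 ] [23.9 34. ]
top 0.72 [ 0.5791 -0.1356  0.024 ] [27.  34.9]
```

Emit:
{"api": "carry_out", "payload": {"targets": [[[-0.2, -0.02, 0], 0], [[-0.2, -0.02, 0], 0], [[-0.2, 0, 0], 0], [[-0.2, 0, 0], 0], [[-0.2, 0, 0], 0]]}}

```text
time_s: 7.2
tcp_pos: [0.6603, -0.1403, 0.0114]
ee_rot: [3.141, -0.001, 3.141]
force: [-1.1, -0.3, 0.9]
gripper_width: 0.0199
grasp_force: 0.3
```

Emit:
{"api": "carry_out", "payload": {"targets": [[[-0.15, 0, 0], 0], [[-0.1, 0, 0], 0], [[-0.06, 0, 0], 0], [[0, 0, 0], 0]]}}

```text
time_s: 7.6
tcp_pos: [0.6762, -0.1403, 0.0116]
ee_rot: [-3.142, 0.0, 3.142]
force: [-1.0, 0.1, -0.2]
gripper_width: 0.0198
grasp_force: 0.0
```

```bash
python3 -c "
from h import *
go(.677,-.140,.012); loc('broad_roll',.024); print(manip.get_obs()['force'])"
```

```text
t 7.6 tcp [ 0.6762 -0.1403  0.0116] yaw 3.1416 w 0.0198 units xyz [-0.02  0.01 -0.01]
side 0.53 [ 0.6562 -0.141   0.012 ] [23.3 31.6]
top 0.59 [ 0.6392 -0.1298  0.024 ] [23.3 30. ]
[0.32715452 0.18172687 0.11581795]
```

Not yet touching the stop (the force is only friction), so I'll creep on until it pushes back.

Emit:
{"api": "carry_out", "payload": {"targets": [[[-0.06, 0, 0], 0], [[0, 0, 0], 0]]}}

```text
time_s: 8.0
tcp_pos: [0.6793, -0.1402, 0.0117]
ee_rot: [-3.142, 0.0, 3.141]
force: [-0.0, 0.9, -0.1]
gripper_width: 0.02
grasp_force: 0.2
```

Emit:
{"api": "carry_out", "payload": {"targets": [[[-0.06, 0, 0], 0], [[0, 0, 0], 0]]}}

```text
time_s: 8.2
tcp_pos: [0.6815, -0.1404, 0.0115]
ee_rot: [-3.142, -0.002, 3.141]
force: [-5.0, -0.9, 3.0]
gripper_width: 0.0198
grasp_force: 2.5
```

Emit:
{"api": "carry_out", "payload": {"targets": [[[-0.04, 0, 0], 0], [[0, 0, 0], 0]]}}

```text
time_s: 8.4
tcp_pos: [0.682, -0.1404, 0.0113]
ee_rot: [3.141, -0.005, 3.141]
force: [-12.8, -0.8, 7.3]
gripper_width: 0.02
grasp_force: 6.4
```

Emit:
{"api": "carry_out", "payload": {"targets": [[[0.15, 0, 0], 0], [[0.15, 0, 0], 0], [[0, 0, -0.4], 0], [[0, 0, -0.8], 0], [[0, 0, -0.8], 0]]}}

```text
time_s: 8.9
tcp_pos: [0.668, -0.1399, 0.1116]
ee_rot: [3.141, -0.002, 3.142]
force: [0.7, -0.0, 0.2]
gripper_width: 0.0201
grasp_force: 0.0
```

Emit:
{"api": "carry_out", "payload": {"targets": [[[0.8, 0, -0.2], 0], [[0.8, 0, 0], 0], [[0.8, 0, 0], 0], [[0.8, -0.2, 0], 0], [[0.8, -0.2, 0], 0]]}}

```text
time_s: 9.4
tcp_pos: [0.4675, -0.16, 0.1216]
ee_rot: [-3.141, 0.001, -3.141]
force: [-0.2, -0.5, 0.3]
gripper_width: 0.0198
grasp_force: 0.0
```

```bash
python3 -c "
from h import *
loc('broad_roll',.024);loc('small_roll',.019)
go(.433,-.1785,.012); f=imaging.grab_frame('top')
save({'pixels':cv2.resize(f['pixels'][160:330,220:420],None,fx=3.5,fy=3.5,interpolation=cv2.INTER_CUBIC)},'c2.png')"
```

```text
side 0.88 [ 0.6612 -0.1421  0.012 ] [22.1 33.5]
side 0.46 [0.5142 0.375  0.012 ] [19.7 25.2]
top 0.77 [ 0.6607 -0.139   0.024 ] [37.8 38.8]
side 0.68 [ 0.4345 -0.1772  0.0095] [20.2 27.7]
top 0.62 [ 0.7458 -0.0213  0.019 ] [  7.4 162.2]
top 0.45 [ 0.4139 -0.1817  0.019 ] [17.5 26.9]
t 9.8 tcp [ 0.4703 -0.1602  0.1221] yaw -3.1411 w 0.0203 units xyz [ 0.75 -0.37  2.2 ]
```

View pics/c2.png

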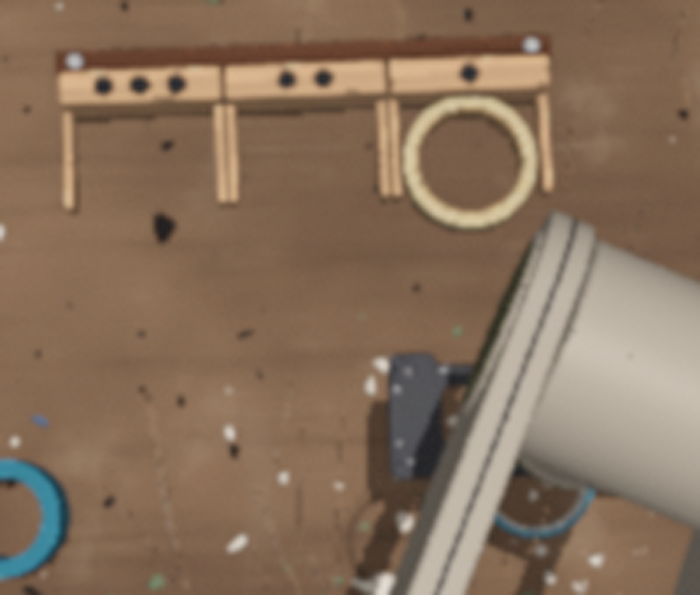

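The broad roll is home against the one-dot stop (crop (470,160)). Next is the small roll.

Emit:
{"api": "carry_out", "payload": {"targets": [[[0.4, -0.2, 0], 0], [[0.33, -0.17, 0], 0], [[0, 0, 0.4], 0], [[0, 0, 0.4], 0], [[0, 0, 0], 0]]}}

```text
time_s: 10.35
tcp_pos: [0.4312, -0.1776, 0.079]
ee_rot: [3.139, -0.004, -3.141]
force: [-1.0, -0.0, 0.2]
gripper_width: 0.0197
grasp_force: 0.0
```

```bash
python3 -c "
from h import *
go(.434,-.178,.012)"
```

```text
t 10.35 tcp [ 0.4312 -0.1776  0.079 ] yaw -3.1413 w 0.0197 units xyz [-0.06 -0.01  1.34]
```

Emit:
{"api": "carry_out", "payload": {"targets": [[[-0.05, 0, 0.4], 0], [[0, 0, 0.4], 0], [[0, 0, 0.35], 0], [[0, 0, 0.15], 0], [[0, 0, 0], 0]]}}

```text
time_s: 10.85
tcp_pos: [0.4348, -0.1783, 0.0162]
ee_rot: [3.141, -0.002, -3.141]
force: [-0.2, 0.5, -0.3]
gripper_width: 0.0201
grasp_force: 0.0
```

```bash
python3 -c "
from h import *
go(.56,-.021,.012)"
```

```text
t 10.85 tcp [ 0.4348 -0.1783  0.0162] yaw -3.1412 w 0.0201 units xyz [-2.5   3.14  0.08]
```

Emit:
{"api": "carry_out", "payload": {"targets": [[[-0.2, 0.2, 0.08], 0], [[-0.3, 0.4, 0], 0], [[-0.3, 0.4, 0], 0], [[-0.3, 0.4, 0], 0], [[-0.3, 0.4, 0], 0]]}}

```text
time_s: 11.35
tcp_pos: [0.5072, -0.0874, 0.0139]
ee_rot: [-3.141, 0.002, 3.142]
force: [0.4, -0.9, -0.8]
gripper_width: 0.0201
grasp_force: 0.2
```

Emit:
{"api": "carry_out", "payload": {"targets": [[[-0.3, 0.4, 0], 0], [[-0.3, 0.4, 0], 0], [[-0.2, 0.4, 0], 0], [[-0.1, 0.3, 0], 0], [[0, 0, 0], 0]]}}

```text
time_s: 11.85
tcp_pos: [0.5513, -0.0116, 0.0135]
ee_rot: [3.141, 0.002, -3.139]
force: [-0.2, 0.4, -0.3]
gripper_width: 0.02
grasp_force: 0.0
```

```bash
python3 -c "
from h import *
go(.56,-.021,.012);loc('small_roll',.019);loc('broad_roll',.024)"
```

```text
t 11.85 tcp [ 0.5513 -0.0116  0.0135] yaw -3.1394 w 0.02 units xyz [-0.17 -0.19  0.03]
side 0.75 [ 0.5439 -0.0135  0.0095] [21.4 29.5]
side 0.79 [ 0.6608 -0.1432  0.012 ] [22.2 32. ]
top 0.75 [ 0.6603 -0.1406  0.024 ] [37.4 38.6]
```

Emit:
{"api": "carry_out", "payload": {"targets": [[[-0.1, -0.1, 0], 0], [[-0.2, -0.1, 0], 0], [[-0.3, 0, 0], 0], [[-0.3, 0, 0], 0], [[-0.3, 0, 0], 0]]}}

```text
time_s: 12.75
tcp_pos: [0.6113, -0.0245, 0.0126]
ee_rot: [-3.141, 0.0, 3.141]
force: [-0.7, -0.3, -0.0]
gripper_width: 0.0198
grasp_force: 0.3
```

Emit:
{"api": "carry_out", "payload": {"targets": [[[-0.3, 0, 0], 0], [[-0.3, 0, 0], 0], [[-0.3, 0, 0], 0], [[-0.2, 0, 0], 0], [[-0.1, 0, 0], 0]]}}

```text
time_s: 13.25
tcp_pos: [0.6714, -0.0244, 0.0125]
ee_rot: [-3.141, 0.001, 3.141]
force: [-0.1, 0.2, 0.4]
gripper_width: 0.0197
grasp_force: 0.5
```

```bash
python3 -c "
from h import *
go(.682,-.021,.012);loc('small_roll',.019)"
```

```text
t 13.25 tcp [ 0.6714 -0.0244  0.0125] yaw 3.1411 w 0.0197 units xyz [-0.21  0.07  0.01]
side 0.57 [ 0.6534 -0.0227  0.0095] [21.5 29.7]
side 0.33 [0.5146 0.3698 0.0095] [19.8 25.6]
top 0.64 [ 0.6446 -0.0237  0.019 ] [26.9 30.8]
```

Emit:
{"api": "carry_out", "payload": {"targets": [[[-0.1, 0.03, 0], 0], [[-0.06, 0, 0], 0], [[0, 0, 0], 0]]}}

```text
time_s: 13.75
tcp_pos: [0.6785, -0.0221, 0.0128]
ee_rot: [-3.142, 0.0, -3.142]
force: [-0.1, 0.6, 0.0]
gripper_width: 0.0199
grasp_force: 0.0
```

Emit:
{"api": "carry_out", "payload": {"targets": [[[-0.06, 0, 0], 0], [[0, 0, 0], 0]]}}

```text
time_s: 13.95
tcp_pos: [0.6814, -0.0222, 0.0128]
ee_rot: [-3.142, 0.0, 3.142]
force: [0.4, -0.1, 0.1]
gripper_width: 0.0201
grasp_force: 0.1
```

Emit:
{"api": "carry_out", "payload": {"targets": [[[-0.06, 0, 0], 0], [[0, 0, 0], 0]]}}

```text
time_s: 14.15
tcp_pos: [0.6844, -0.0223, 0.0127]
ee_rot: [-3.142, 0.0, 3.141]
force: [-0.6, 0.0, 0.1]
gripper_width: 0.0197
grasp_force: 0.1
```

Emit:
{"api": "carry_out", "payload": {"targets": [[[-0.06, 0, 0], 0], [[0, 0, 0], 0]]}}

```text
time_s: 14.35
tcp_pos: [0.6852, -0.0222, 0.0123]
ee_rot: [3.141, -0.005, 3.142]
force: [-10.6, 0.3, 8.0]
gripper_width: 0.0197
grasp_force: 5.2
```

Emit:
{"api": "carry_out", "payload": {"targets": [[[-0.05, 0, 0], 0], [[0, 0, 0], 0]]}}

```text
time_s: 14.55
tcp_pos: [0.6856, -0.0222, 0.0122]
ee_rot: [3.141, -0.009, 3.142]
force: [-21.3, -0.4, 15.0]
gripper_width: 0.0198
grasp_force: 10.5
```

Emit:
{"api": "carry_out", "payload": {"targets": [[[0.15, 0, 0], 0], [[0.15, 0, 0], 0], [[0, 0, -0.4], 0], [[0, 0, -0.8], 0], [[0, 0, -0.9], 0]], "hand": 0.2}}

```text
time_s: 15.05
tcp_pos: [0.673, -0.0221, 0.1167]
ee_rot: [3.141, -0.003, 3.141]
force: [0.1, -0.4, 0.6]
gripper_width: 0.0187
grasp_force: 0.0
```

Emit:
{"api": "carry_out", "payload": {"targets": [[[0.6, 0.5, -0.2], 0], [[0.6, 0.5, 0], 0], [[0.6, 0.5, 0], 0], [[0.6, 0.5, 0], 0], [[0.6, 0.5, 0], 0]], "hand": 0}}

```text
time_s: 15.55
tcp_pos: [0.5234, 0.1036, 0.1277]
ee_rot: [3.141, 0.001, 3.141]
force: [0.5, 0.5, 0.7]
gripper_width: 0.0003
grasp_force: 0.0
```

```bash
python3 -c "
from h import *
go(.415,.19,.08);loc('small_roll',.019);loc('tall_roll',.048)"
```

```text
t 15.55 tcp [0.5234 0.1036 0.1277] yaw 3.1412 w 0.0003 units xyz [2.17 1.73 0.95]
side 0.56 [ 0.6664 -0.0236  0.0095] [20.5 29.5]
top 0.55 [ 0.6748 -0.0276  0.019 ] [24.7 29.4]
side 0.75 [0.4157 0.1928 0.024 ] [32.1 35.1]
top 0.78 [0.4159 0.1865 0.048 ] [32.7 35.1]
```

Emit:
{"api": "carry_out", "payload": {"targets": [[[0.6, 0.5, 0], 0], [[0.6, 0.5, 0], 0], [[0.6, 0.45, 0], 0], [[0.36, 0.25, 0.4], 0], [[0, 0, 0.4], 0]]}}

```text
time_s: 16.45
tcp_pos: [0.4161, 0.189, 0.0878]
ee_rot: [3.141, 0.001, -3.141]
force: [1.1, -0.3, -0.5]
gripper_width: 0.0005
grasp_force: 0.0
```

Run:
```python
from h import *
go(.4155,.189,.016)
f=imaging.grab_frame("side"); g=imaging.grab_frame("top")
im=np.zeros((400,800,3),np.uint8)
for i,(p,o) in enumerate([(f,(320,240)),(g,(170,260))]):
    im[:,i*400:i*400+400]=cv2.resize(p["pixels"][o[1]:o[1]+100,o[0]:o[0]+100],(400,400),interpolation=cv2.INTER_CUBIC)
save({"pixels":im},"c3.png")
```

```text
t 16.45 tcp [0.4161 0.189  0.0878] yaw -3.1406 w 0.0005 units xyz [ 0.01 -0.    1.44]
```

View pics/c3.png

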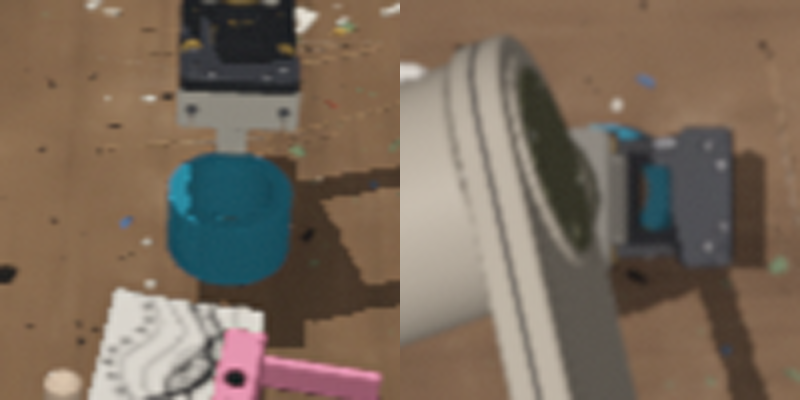

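In the side view the finger tips show at (232,152) in line with the hole centre at (231,188). I'll descend in small steps, watching the force.

Emit:
{"api": "carry_out", "payload": {"targets": [[[0, 0, 0.4], 0], [[0, 0, 0.2], 0], [[0, 0, 0.1], 0], [[0, 0, 0.1], 0], [[0, 0, 0], 0]]}}

```text
time_s: 17.05
tcp_pos: [0.4167, 0.1876, 0.0475]
ee_rot: [-3.141, -0.001, 3.141]
force: [0.6, 0.0, 0.2]
gripper_width: 0.0005
grasp_force: 0.0
```

Emit:
{"api": "carry_out", "payload": {"targets": [[[0, 0, 0.2], 0], [[0, 0, 0.2], 0], [[0, 0, 0.2], 0], [[0, 0, 0.06], 0], [[0, 0, 0], 0]]}}

```text
time_s: 17.55
tcp_pos: [0.4158, 0.1875, 0.0136]
ee_rot: [-3.141, -0.002, 3.142]
force: [0.4, -0.6, 0.6]
gripper_width: 0.001
grasp_force: 0.0
```

```bash
python3 -c "
from h import *
go(.55,.095,.014);loc('tall_roll',.048)"
```

```text
t 17.55 tcp [0.4158 0.1875 0.0136] yaw 3.1416 w 0.001 units xyz [-2.68 -1.85 -0.01]
side 0.87 [0.4175 0.2154 0.024 ] [23.1 31.6]
side 0.56 [ 0.6585 -0.1242  0.024 ] [22.2 33.4]
top 0.4 [0.417 0.15  0.048] [3.8 9.4]
```

Emit:
{"api": "carry_out", "payload": {"targets": [[[-0.1, -0.2, 0], 0], [[-0.3, -0.3, 0], 0], [[-0.3, -0.3, 0], 0], [[-0.3, -0.3, 0], 0], [[-0.3, -0.3, 0], 0]]}}

```text
time_s: 18.25
tcp_pos: [0.4825, 0.1167, 0.015]
ee_rot: [3.141, 0.0, 3.141]
force: [-1.0, 2.0, 2.8]
gripper_width: 0.0005
grasp_force: 1.1
```

Emit:
{"api": "carry_out", "payload": {"targets": [[[-0.3, -0.3, 0], 0], [[-0.3, -0.2, 0], 0], [[-0.3, -0.1, 0], 0], [[-0.2, 0.1, 0], 0], [[-0.1, 0, 0], 0]]}}

```text
time_s: 18.75
tcp_pos: [0.5427, 0.092, 0.0149]
ee_rot: [-3.142, 0.001, 3.141]
force: [-1.9, -0.3, 1.4]
gripper_width: 0.0004
grasp_force: 0.9
```

```bash
python3 -c "
from h import *
go(.68,.095,.014);loc('tall_roll',.048)"
```

```text
t 18.75 tcp [0.5427 0.092  0.0149] yaw 3.1409 w 0.0004 units xyz [-2.75  0.06  0.02]
side 0.65 [0.525 0.097 0.024] [26.3 32.9]
top 0.62 [ 0.6594 -0.021   0.048 ] [33.3 34.2]
```

Emit:
{"api": "carry_out", "payload": {"targets": [[[-0.2, 0.03, 0], 0], [[-0.3, 0, 0], 0], [[-0.3, 0, 0], 0], [[-0.3, 0, 0], 0], [[-0.3, 0, 0], 0]]}}

```text
time_s: 19.45
tcp_pos: [0.6122, 0.0945, 0.0146]
ee_rot: [3.142, -0.0, -3.141]
force: [-1.7, -0.7, 3.8]
gripper_width: 0.0002
grasp_force: 1.7
```

Emit:
{"api": "carry_out", "payload": {"targets": [[[-0.3, 0, 0], 0], [[-0.3, 0, 0], 0], [[-0.2, 0, 0], 0], [[-0.2, 0, 0], 0], [[-0.1, 0, 0], 0]]}}

```text
time_s: 19.95
tcp_pos: [0.6674, 0.0944, 0.0146]
ee_rot: [-3.142, 0.0, -3.141]
force: [-1.8, -0.3, 0.6]
gripper_width: 0.0002
grasp_force: 1.1
```

```bash
python3 -c "
from h import *
go(.685,.095,.014);loc('tall_roll',.048)"
```

```text
t 19.95 tcp [0.6674 0.0944 0.0146] yaw -3.1414 w 0.0002 units xyz [-0.35  0.01  0.01]
side 0.82 [0.6513 0.0982 0.024 ] [29.3 31.4]
top 0.44 [0.6254 0.1058 0.048 ] [ 7.8 17.1]
```

Emit:
{"api": "carry_out", "payload": {"targets": [[[-0.1, 0, 0], 0], [[-0.1, 0, 0], 0], [[-0.06, 0, 0], 0], [[0, 0, 0], 0]]}}

```text
time_s: 20.55
tcp_pos: [0.6792, 0.0943, 0.0146]
ee_rot: [-3.142, -0.002, 3.142]
force: [-4.6, -0.8, 2.7]
gripper_width: 0.0005
grasp_force: 2.6
```

Emit:
{"api": "carry_out", "payload": {"targets": [[[-0.06, 0, 0], 0], [[0, 0, 0], 0]]}}

```text
time_s: 20.75
tcp_pos: [0.6794, 0.0944, 0.0145]
ee_rot: [-3.141, -0.008, -3.141]
force: [-19.2, -1.1, 13.7]
gripper_width: 0.0003
grasp_force: 9.7
```

Emit:
{"api": "carry_out", "payload": {"targets": [[[-0.05, 0, 0], 0], [[0, 0, 0], 0]]}}

```text
time_s: 20.95
tcp_pos: [0.6795, 0.0944, 0.0144]
ee_rot: [-3.141, -0.013, -3.141]
force: [-31.8, -1.7, 24.4]
gripper_width: -0.0
grasp_force: 15.9
```

Home (firm stop). Back to the middle of the hole, then lift away.

Emit:
{"api": "carry_out", "payload": {"targets": [[[0.12, 0, 0], 0], [[0.14, 0, 0], 0], [[0, 0, 0], 0], [[0, 0, -0.4], 0], [[0, 0, -0.6], 0]]}}

```text
time_s: 21.45
tcp_pos: [0.6704, 0.0941, 0.0625]
ee_rot: [-3.141, -0.004, 3.141]
force: [-0.1, -0.1, 0.1]
gripper_width: 0.0004
grasp_force: 0.0
```

Emit:
{"api": "carry_out", "payload": {"targets": [[[0, 0, -0.8], 0], [[0, 0, -0.8], 0], [[0.6, 0.2, -0.2], 0], [[0.8, 0.2, 0], 0], [[0.8, 0.2, 0], 0]]}}

```text
time_s: 21.95
tcp_pos: [0.5621, 0.1245, 0.1557]
ee_rot: [3.141, 0.003, 3.141]
force: [0.2, -0.1, -0.1]
gripper_width: 0.0003
grasp_force: 0.0
```

Emit:
{"api": "carry_out", "payload": {"targets": [[[0.8, 0.3, 0], 0], [[0.6, 0.3, 0], 0], [[0, 0, 0], 0], [[0, 0, 0], 0]]}}

```text
time_s: 22.35
tcp_pos: [0.4924, 0.1546, 0.1553]
ee_rot: [3.141, 0.002, -3.141]
force: [-0.5, 0.4, 0.0]
gripper_width: 0.0005
grasp_force: 0.0
```

```bash
python3 -c "
from h import *
loc('tall_roll',.048);loc('small_roll',.019);loc('broad_roll',.024); f=imaging.grab_frame('top')
save({'pixels':cv2.resize(f['pixels'][155:275,220:400],None,fx=4,fy=4,interpolation=cv2.INTER_CUBIC)},'c4.png')"
```

```text
side 0.83 [0.6671 0.0926 0.024 ] [30.  31.4]
top 0.77 [0.6633 0.0915 0.048 ] [32.5 35.5]
side 0.54 [ 0.6662 -0.0224  0.0095] [20.7 29.5]
top 0.69 [ 0.6729 -0.0157  0.019 ] [24.3 30.4]
side 0.89 [ 0.661 -0.14   0.012] [22.7 32.1]
```

View pics/c4.png

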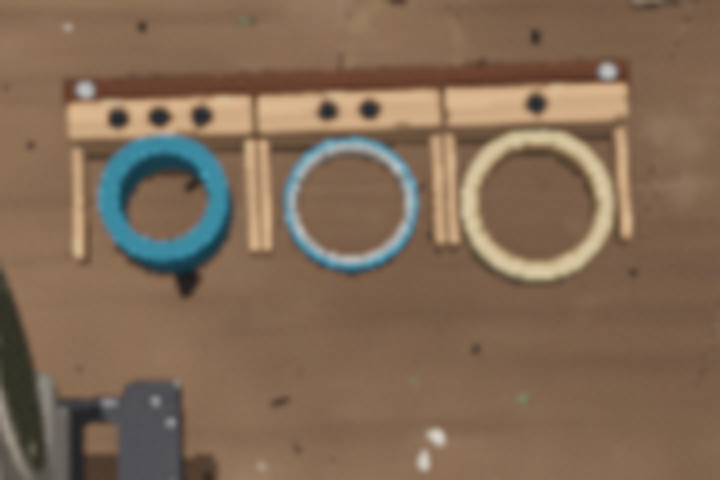

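All three rolls sit centred against their stops (crop positions (165,203), (351,203) and (537,205)), and the arm is clear.

```bash
python3 -c "
from h import *
print(manip.job_done())"
```

```text
the job is handed in; nothing more can be done
None
```

All three rolls were slid home in order (broad roll in the one-dot bay, small in two-dot, tall in three-dot) with the dispenser and stamp untouched as far as I know; the job is handed in at about 23 s, but no verdict came back.

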